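# Follow the scale of a test gauge with the fingertips to reset its drag hand

## Task

The cover is off the big test gauge that lies face up on the bench. With closed fingertips, gently and slowly push the red drag hand by its upright fin back down the scale, along the row of marks, until it points at the same reading as the black hand, then draw clear and leave it there. Do not pinch or press down on the fin, flick the hand, disturb the black hand, shift or lift the gauge, or knock anything else on the bench.

Things in the scene. Friction and masses are not known exactly. Their poses are not given: they have to be found in the camera images.
- gauge: round steel gauge, loose, face up, case 220 mm across, 1.8 kg, brass stem 47 mm long along its -x. Origin: centre of underside; z up through the pivot of both hands. White dial 37 mm, steel rim 44 mm above the origin. Black scale marks on a 270 degree arc, 87 to 99 mm from the centre; zero at +135 degrees in the gauge's frame (from x towards y), readings grow clockwise seen from above
- red_hand (a joint): angle of the red drag hand, rad, 0 at the scale's zero, growing clockwise from above up to 4.71 (direction in the gauge's frame = 2.356 - value). Light friction (0.04 N m, some 0.6 N at the fin); stays where left; passes above the black hand without touching it. Always starts at a reading at least 1.3 rad higher than the black hand
- black_hand (a joint): angle of the black hand, rad, counted like that of the red hand; turns easily if touched (0.03 N m)
- red_tip (a point): point of the red drag hand, 85 mm from the gauge's centre, 45.5 mm above the gauge's underside. The flat hand is 6 mm wide and its top is 47 mm above the underside; an upright red fin stands on it
- black_tip (a point): point of the black hand, 85 mm from the gauge's centre, 39.5 mm above the gauge's underside. The flat hand is 6 mm wide, its top 41 mm above the underside; a short, broader tail reaches 30 mm the other way from the centre
- fin_up: leaf of the upright red fin on the red hand, facing the higher readings (the side to push on): 45 to 85 mm from the gauge's centre, 4 mm thick, from 47 to 77 mm above the gauge's underside. Both leaves make a fin 8 mm thick, centred over the hand. Origin: centre of the leaf's underside, 65 mm from the gauge's centre, x outward along the hand
- fin_down: the other leaf of the fin, equal in size, that faces the lower readings. Origin at the centre of its underside
- cover: the gauge's cover taken off: steel ring with glass, 224 mm across, 16 mm high, lying flat; to be left alone. Origin at centre of underside
- adapter: small brass screw adapter standing near the gauge, 28 mm across, 36 mm high; to be left alone. Origin at centre of underside
- coupling: steel coupling with a blue cap standing near the gauge, 34 mm across, 34 mm high; to be left alone. Origin at centre of underside
- screwdriver: orange-handled screwdriver, 180 mm long, about 30 mm high, lying beyond the gauge; to be left alone
- leak_bottle: small white bottle with red cap, 44 mm across, 85 mm high; to be left alone. Origin at centre of underside
- meter: yellow hand meter lying flat, 150 x 78 x 34 mm; to be left alone. Origin at centre of underside
- tray: empty blue parts tray, 100 x 140 x 30 mm; to be left alone. Origin at centre of underside

How it is judged:
On the way, in this order (a step that is already met when the one before it is completed fails the run):
1. the fingertips push the red hand back along the scale by its fin (distance of red_tip from where it was at the start of the episode above 0.03 m and contact force between the fingers and fin_up above 0.1 N).
2. the red hand points at the black hand's reading (horizontal distance between red_tip and black_tip below 0.01 m), for 0.2 s.
At the end, for the whole second after the job is handed in: The point of the red hand is within 10 mm sideways of the black hand's point, at rest; the black hand's point is within 15 mm and the gauge within 12 mm of where they began, the gauge flat on the bench (horizontal distance between red_tip and black_tip below 0.01 m and velocity of joint red_hand between -0.05 and 0.05 rad/s and distance of black_tip from where it was at the start of the episode below 0.015 m and distance of gauge from where it was at the start of the episode below 0.012 m and angle between gauge's own z axis and vertical below 0.05 rad); the robot touches nothing.
It fails at once if the fin was pinched or pressed down on (over 2 N on both leaves at once) (contact force between the fingers and fin_up above 2 N and contact force between the fingers and fin_down above 2 N).
It fails at once if the gauge or its hands were pressed with more than 15 N (contact force between any of the arm, the fingers and gauge above 15 N).
It fails at once if the red hand was flicked (faster than 3 rad/s) (velocity of joint red_hand below -3 rad/s or velocity of joint red_hand above 3 rad/s).
It fails at once if the gauge was shifted over 12 mm or tilted, or the black hand disturbed (its point moved over 15 mm) (distance of black_tip from where it was at the start of the episode above 0.015 m or distance of gauge from where it was at the start of the episode above 0.012 m or angle between gauge's own z axis and vertical above 0.1 rad).
It fails at once if another thing on the bench was knocked (moved over 20 mm) (distance of any of cover, adapter, coupling, screwdriver, leak_bottle, meter, tray from where it was at the start of the episode above 0.02 m).
It also fails if it takes over 54 s, if anything falls off the work surface, if the arm or the gripper's body presses on something with over 40 N, if the wrist force passes 120 N, or if a joint passes its speed limit or range.

## Robot

A 6-joint arm with a two-finger parallel gripper is mounted at the origin on the work surface. World frame = base frame: x ahead of the robot, y to its left, z up, the work surface at z = 0. Lengths are in m, angles in rad, forces in N, time in s.
With the tool pointing down it reaches from about 0.325 to 0.9 m from the base axis. Payload 6.1 kg.
Tool frame: the origin (TCP) lies midway between the tips of the shut fingers; the grasp point (between the pads) lies 19 mm behind it; z points along the fingers, y is the line along which they close (so a half turn about z gives the same grasp; the last joint's range is limited). The gripper opens to 87 mm and grips with 3 to 60 N. Pads are 19 mm wide; open, the fingers measure 117 mm over their backs; the gripper's body (75 mm by 190 mm) begins 51 mm behind the grasp point.
Start: joints at [1.078, 0.22, 1.526, -0, 1.395, -0.126], TCP at [0.224, 0.583, 0.223] pointing down, gripper open.
Joint ranges: [-2.98, 2.98], [-0.91, 2.08], [0.09, 2.57], [-1.24, 4.39], [0.2, 2.65], [-2.68, 2.68]. Speed limits (rad/s): [2.57, 2.57, 3.01, 3.14, 3.14, 3.14].

## Interface

Orientations are given as a unit quaternion [w, x, y, z].
In Python, from rig import get_state, get_image, bot gives the robot as it stands.
- The arm moves only by the tool step_arm, never from a script. Its argument "targets" is a list of rows, each an object with "linear": the shift along the tool's x, y, z in mm, a list of three; "dr": the turn, a rotation vector about the tool's x, y, z in rad, a list of three. A call has 1 to 5 rows; each row shifts and turns the commanded pose from where the row before left it, along the tool's axes as they then stand; what a row does not reach is not made up. A row lasts 1/8 s, in which the tool goes at most 62.5 mm and 10.7 degrees, less where a joint would pass 70% of its speed; a pose out of reach is approached as far as the arm can. A call is refused whole if a number of a shift passes 62.5 or a number of a turn 0.188, either way. A call with a gripper value outside its range is refused whole. "claw" is the opening, from 0 (shut) to 1 (fully open), set as the call begins (left out, the last holds). The fingers move at their own pace and stop on an object; "force" is the grip in N (left out, the last holds). Time passes only in rows, so rows that do not move let the fingers close. It gives the time, the measured TCP pose, the force, the opening and the grip force at its end, in the units of the state.
- get_state(): the state, without advancing time (a new reading comes with each control period).
- get_image(name): name is "scene" or "top" or "wrist"; returns a dict with "pixels" (420x560x3 uint8, red, green, blue), "fx", "fy", "cx", "cy" (pixels), "rvec" (rotation vector, rad) and "tvec" (3), from world to camera coordinates, as OpenCV has them; the wrist camera has in their place "tool_from_camera" (4x4, takes a point from camera to tool coordinates, whose origin is the TCP and whose axes are the flange's). Camera axes: x right, y down, z forward; pixel columns grow to the right and rows downward; lengths in m; the calibration is good to about 2 mm. A picture is of the moment at which its call begins: read the wrist's pose just before it. There is no depth.
- bot.job_done(): hands the job in; it is judged then, once.
The state is a dict: "clock": time; "joint_pos": joint angles; "dq": joint speeds; "joint_torque": joint torques, N m; "ee_pos": TCP position; "orientation": TCP orientation; "ft_force": force on the tool from outside, world axes, zero at the start; "torque": the same for the moment, N m; "grip_width": opening from 0.0 (shut) to 1.0 (fully open); "finger_force": force on a finger pad.
Only numpy, scipy, OpenCV 4.12 (cv2) and the standard library are available. Lean on these libraries where they do the work, as an engineer would, in place of code of your own. Each camera call takes 0.05 s, during which the arm holds its last target. There are 200 camera calls.

## Working session

There is one attempt and no reset: what is moved stays moved. The work goes in short steps, Python scripts to look and compute and a tool call to move; the robot and the scene stay as the last step left them, time stands still between calls to the robot, and variables do not carry over. Pictures are saved under pics/ and viewed, at most 10 in all, crops included, and the job is handed in when it is done.

Besides the shell and the picture viewer there is one more tool, called after "Emit:" as name(argument=value, ...), one argument or row to a line, values as JSON. step_arm: Moves the arm, as the interface text tells. Its arguments: {"type":"object","properties":{"targets":{"type":"array","items":{"type":"object","properties":{"linear":{"type":"array","items":{"type":"number"}},"dr":{"type":"array","items":{"type":"number"}}}}},"claw":{"type":"number"},"force":{"type":"number"}},"required":["targets"]}

```bash
mkdir -p pics
python3 - <<'E'
from rig import get_state,get_image
import cv2,pickle
s=get_state();print(s['clock'],s['ee_pos'],s['orientation'],s['grip_width'])
for n in('top','scene'):
    i=get_image(n);pickle.dump(i,open(n+'.pkl','wb'));cv2.imwrite(f'pics/{n}.png',i['pixels'][:,:,::-1])
    print(n,i['fx'],i['cx'],i['cy'],i['rvec'],i['tvec'])
E
```

```text
0.0 [0.2238498  0.58290425 0.22144988] [-2.92617965e-04  1.82358373e-01  9.83231682e-01 -8.92832085e-04] 1.0052829333215776
top 392.2089724566828 285.13690941325103 210.45622966291202 [ 2.1266291  -2.10014604  0.22403555] [-0.01322545  0.54553981  0.97453667]
scene 405.4323328123927 278.98117507443095 211.90659037531998 [ 2.47843412  0.57940758 -0.19220144] [-0.48708808 -0.18094455  1.37164375]
```

View pics/top.png

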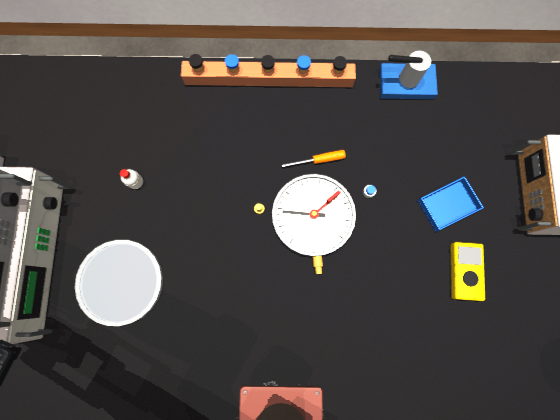

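View pics/scene.png

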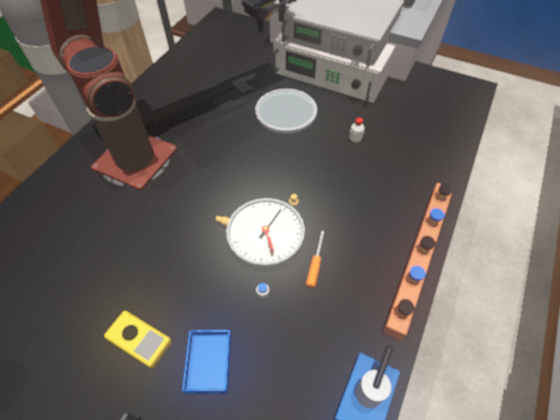

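The top view shows the gauge at about (314,215), its stem pointing down to (318,265). The red hand points up-right to (340,192) and the black hand points left to (283,212). The adapter is at (259,209) and the coupling at (370,190). I'll measure on an enlarged crop.

```bash
cat > h.py <<'E'
import numpy as np,cv2,pickle
def ray(i,uv,z):
    R=cv2.Rodrigues(np.array(i['rvec'],float))[0];t=np.array(i['tvec'],float)
    d=R.T@np.array([(uv[0]-i['cx'])/i['fx'],(uv[1]-i['cy'])/i['fy'],1]);c=-R.T@t
    return c+d*(z-c[2])/d[2]
def px(i,p): 
    return cv2.projectPoints(np.array([p],float),np.array(i['rvec'],float),np.array(i['tvec'],float),np.array([[i['fx'],0,i['cx']],[0,i['fy'],i['cy']],[0,0,1]]),None)[0].ravel()
E
python3 - <<'E'
from h import *
i=pickle.load(open('top.pkl','rb'))
c=i['pixels'][150:285,244:389,::-1]
cv2.imwrite('pics/crop.png',cv2.resize(c,None,fx=4.4,fy=4.4,interpolation=cv2.INTER_CUBIC))
for n,uv,z in(('c',(314,215),.044),('red',(340,192),.0455),('black',(283,212),.04),('stem',(319,273),.02),('adap',(259,209),.036),('coup',(370,190),.034),('sd1',(283,166),.015),('sd2',(345,154),.02)):print(n,ray(i,uv,z).round(4))
E
```

```text
c [ 0.537  -0.0833  0.044 ]
red [ 0.6007 -0.1533  0.0455]
black [ 0.5449 -0.0008  0.04  ]
stem [ 0.386  -0.0978  0.02  ]
adap [0.5532 0.0638 0.036 ]
coup [ 0.6104 -0.2368  0.034 ]
sd1 [0.6819 0.0011 0.015 ]
sd2 [ 0.718  -0.1729  0.02  ]
```

View pics/crop.png

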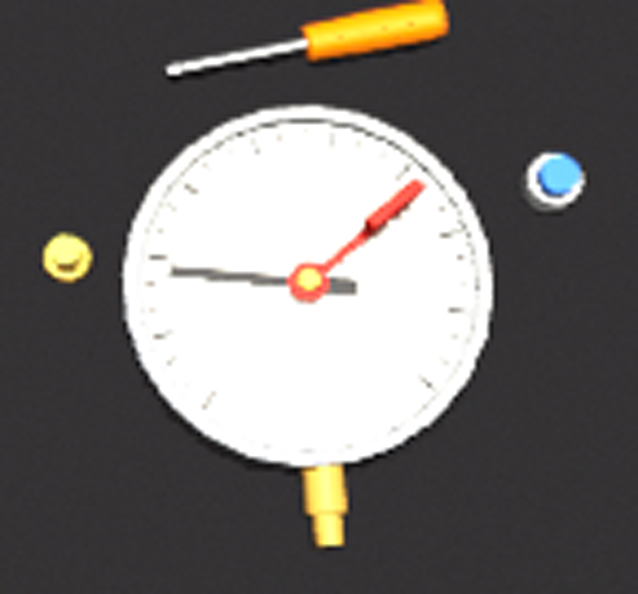

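Run:
```python
from h import *
from rig import get_state
i=pickle.load(open('top.pkl','rb'))
f=lambda u,v:(244+(u+.5)/4.4-.5,150+(v+.5)/4.4-.5)
c1=ray(i,f(308,285),.044)
c=ray(i,f(308,283),.050)
b=ray(i,f(172,270),.041);r=ray(i,f(421,184),.077);ri=ray(i,f(370,229),.077);st=ray(i,f(330,545),.02)
for n,p in(('rim c',c1),('c',c),('black',b),('red',r),('redin',ri),('stem',st)):
    d=(p-c1)[:2];print(n,p.round(4),np.hypot(*d).round(4),np.degrees(np.arctan2(d[1],d[0])).round(1))
print('rim dia',np.linalg.norm(ray(i,f(123,285),.044)-ray(i,f(493,285),.044)))
print('rim dia v',np.linalg.norm(ray(i,f(308,104),.044)-ray(i,f(308,466),.044)))
from scipy.spatial.transform import Rotation as R
s=get_state();p=np.array(s['ee_pos']);q=s['orientation'];M=R.from_quat([q[1],q[2],q[3],q[0]]).as_matrix()
ph=np.arctan2(*(((r+ri)/2-c1)[:2][::-1]))
T=np.array([*c1[:2],0.056])+.067*np.array([np.cos(ph),np.sin(ph),0])-.035*np.array([-np.sin(ph),np.cos(ph),0])
T[2]=.2;print('phi',np.degrees(ph),'T',T,'tool delta mm',M.T@(T-p)*1000, 'x yaw',np.degrees(np.arctan2(M[1,0],M[0,0])))
```

```text
rim c [ 0.5387 -0.0823  0.044 ] 0.0 0.0
c [ 0.5387 -0.0818  0.05  ] 0.0005 87.8
black [5.475e-01 1.000e-04 4.100e-02] 0.0828 83.9
red [ 0.5939 -0.1469  0.077 ] 0.085 -49.5
redin [ 0.5662 -0.1164  0.077 ] 0.0438 -51.2
stem [ 0.3847 -0.0968  0.02  ] 0.1547 -174.6
rim dia 0.22366170476537056
rim dia v 0.22322081171520286
phi -50.04174503771088 T [ 0.55489516 -0.15608789  0.2       ] tool delta mm [-574.0218706  -571.10690679   22.41049203] x yaw 158.98466715974743
```

Emit:
step_arm(
  targets=[
    {"linear": [-41, -41, 0]},
    {"linear": [-41, -41, 0]},
    {"linear": [-41, -41, 0]},
    {"linear": [-41, -41, 0]},
    {"linear": [-41, -41, 0]},
  ],
  claw=0,
  force=10,
)

```text
validation failed for argument at $.ta...
```

Emit:
step_arm(
  targets=[
    {"linear": [-41, -41, 0]},
    {"linear": [-41, -41, 0]},
    {"linear": [-41, -41, 0]},
    {"linear": [-41, -41, 0]},
    {"linear": [-41, -41, 0]},
  ],
)

```text
validation failed for argument at $.ta...
```

Emit:
step_arm(
  targets=[
    {"linear": [-41, -41, 0]},
    {"linear": [-41, -41, 0]},
    {"linear": [-41, -41, 0]},
    {"linear": [-41, -41, 0]},
    {"dr": [0, 0, 0.187]},
  ],
)

```text
validation failed for argument at $.ta...
```

Emit:
step_arm(
  targets=[
    {"dr": [0, 0, 0.187]},
    {"dr": [0, 0, 0.187]},
    {"dr": [0, 0, 0.187]},
    {"dr": [0, 0, 0.187]},
    {"dr": [0, 0, 0.187]},
  ],
)

```text
validation failed for argument at $.ta...
```

Emit:
step_arm(
  targets=[
    {"dr": [0, 0, 0.187]},
    {"dr": [0, 0, 0.187]},
    {"dr": [0, 0, 0.187]},
    {"dr": [0, 0, 0.187]},
    {"dr": [0, 0, 0.187]},
  ],
)

```text
validation failed for argument at $.ta...
```

Both fields are needed in each row.

Emit:
step_arm(
  targets=[
    {"linear": [-41, -41, 0], "dr": [0, 0, 0]},
    {"linear": [-41, -41, 0], "dr": [0, 0, 0]},
    {"linear": [-41, -41, 0], "dr": [0, 0, 0]},
    {"linear": [-41, -41, 0], "dr": [0, 0, 0]},
    {"linear": [-41, -41, 0], "dr": [0, 0, 0]},
  ],
  claw=0,
  force=10,
)

```text
clock: 0.72
ee_pos: [0.3422, 0.3167, 0.2222]
orientation: [-0.0, 0.182, 0.983, -0.0]
ft_force: [1.8, -0.1, 0.2]
grip_width: 0.517
finger_force: 0.0
```

Emit:
step_arm(
  targets=[
    {"linear": [-41, -41, 0], "dr": [0, 0, 0]},
    {"linear": [-41, -41, 0], "dr": [0, 0, 0]},
    {"linear": [-41, -41, 0], "dr": [0, 0, 0]},
    {"linear": [-41, -41, 0], "dr": [0, 0, 0]},
    {"linear": [-41, -41, 0], "dr": [0, 0, 0]},
  ],
)

```text
clock: 1.35
ee_pos: [0.4601, 0.0518, 0.2224]
orientation: [0.0, 0.182, 0.983, 0.0]
ft_force: [0.2, 0.8, 0.5]
grip_width: 0.02
finger_force: 0.0
```

Emit:
step_arm(
  targets=[
    {"linear": [-41, -41, 0], "dr": [0, 0, 0]},
    {"linear": [-41, -41, 0], "dr": [0, 0, 0]},
    {"linear": [-41, -41, 0], "dr": [0, 0, 0]},
    {"linear": [-41, -41, 0], "dr": [0, 0, 0]},
    {"linear": [0, 0, 0], "dr": [0, 0, 0.187]},
  ],
)

```text
clock: 1.98
ee_pos: [0.5545, -0.1621, 0.2213]
orientation: [-0.001, 0.277, 0.961, -0.0]
ft_force: [-1.0, -0.2, -1.4]
grip_width: 0.004
finger_force: 0.0
```

Emit:
step_arm(
  targets=[
    {"linear": [0, 0, 0], "dr": [0, 0, 0.187]},
    {"linear": [0, 0, 0], "dr": [0, 0, 0.187]},
    {"linear": [0, 0, 0], "dr": [0, 0, 0.187]},
    {"linear": [0, 0, 0], "dr": [0, 0, 0.187]},
    {"linear": [0, 0, 0], "dr": [0, 0, 0.187]},
  ],
)

```text
clock: 2.6
ee_pos: [0.5538, -0.1581, 0.2219]
orientation: [-0.001, 0.68, 0.733, -0.0]
ft_force: [0.4, -0.5, -0.1]
grip_width: 0.007
finger_force: 0.0
```

Emit:
step_arm(
  targets=[
    {"linear": [0, 0, 0], "dr": [0, 0, 0.187]},
    {"linear": [0, 0, 0], "dr": [0, 0, 0.187]},
    {"linear": [0, 0, 0], "dr": [0, 0, 0.187]},
    {"linear": [0, 0, 0], "dr": [0, 0, 0.187]},
    {"linear": [0, 0, 0], "dr": [0, 0, 0.187]},
  ],
)

```text
clock: 3.22
ee_pos: [0.5538, -0.1581, 0.222]
orientation: [-0.0, 0.937, 0.348, -0.0]
ft_force: [1.0, 0.9, 0.1]
grip_width: 0.004
finger_force: 0.0
```

```bash
cat >> h.py <<'E'
from scipy.spatial.transform import Rotation as Ro
C=np.array([.5387,-.0820])
def where(phi_deg,s):
    p=np.array(s['ee_pos']);q=s['orientation'];M=Ro.from_quat([q[1],q[2],q[3],q[0]]).as_matrix()
    d=p[:2]-C
    yaw=np.degrees(np.arctan2(M[1,0],M[0,0]))
    f=np.radians(phi_deg);e=np.array([np.cos(f),np.sin(f)]);t=np.array([-e[1],e[0]])
    print('clock',s['clock'],'p',p.round(4),'yaw',yaw.round(2),'want',phi_deg+90,'radial',d@e*1000,'tang',d@t*1000,'F',np.round(s['ft_force'],2),'tilt',M[:,2].round(3))
    return M
E
python3 - <<'E'
from h import *
from rig import *
s=get_state();where(-49.8,s)
i=get_image('wrist');i['s']=s;pickle.dump(i,open('w1.pkl','wb'));cv2.imwrite('pics/w1.png',i['pixels'][:,:,::-1])
print(s['grip_width'],i['tool_from_camera'])
E
```

```text
clock 3.225 p [ 0.5538 -0.1581  0.222 ] yaw 40.77 want 40.2 radial 67.84318112408607 tang -37.61775738875605 F [1.02 0.92 0.13] tilt [-0.001  0.    -1.   ]
0.0038140757006524264 [[-1.30743810e-03 -9.65731047e-01 -2.59541587e-01  7.07382378e-02]
 [ 9.99998972e-01 -1.10973573e-03 -9.08257181e-04  1.13628808e-03]
 [ 5.89109586e-04 -2.59542508e-01  9.65731505e-01 -1.62033309e-01]
 [ 0.00000000e+00  0.00000000e+00  0.00000000e+00  1.00000000e+00]]
```

View pics/w1.png

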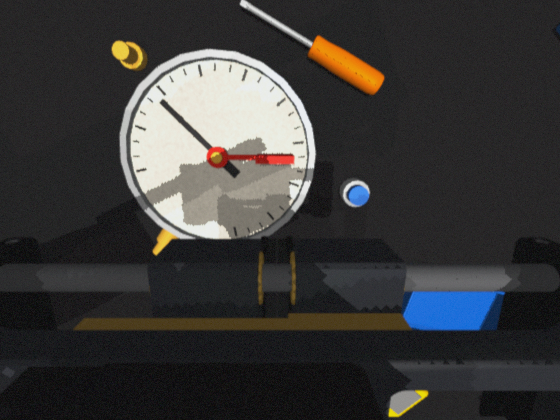

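The wrist view shows the pivot at (217,157), the red point at (294,159) and the black point at (162,101). The fingers are shut at about (277,245), on the higher-reading side of the fin. I'll check these against the top view.

Run:
```python
from h import *
i=pickle.load(open('w1.pkl','rb'));s=i['s'];M=where(-49.8,s);T=np.array(i['tool_from_camera'])
def wr(uv,z):
    d=M@T[:3,:3]@np.array([(uv[0]-i['cx'])/i['fx'],(uv[1]-i['cy'])/i['fy'],1]);c=np.array(s['ee_pos'])+M@T[:3,3]
    return c+d*(z-c[2])/d[2]
c=wr((217,157),.05)
for n,uv,z in(('c',(217,157),.05),('black',(162,101),.041),('red',(294,159),.077),('redin',(256,158),.077)):
    p=wr(uv,z);d=p[:2]-c[:2];print(n,p.round(4),np.hypot(*d),np.degrees(np.arctan2(d[1],d[0])))
```

```text
clock 3.225 p [ 0.5538 -0.1581  0.222 ] yaw 40.77 want 40.2 radial 67.84318112408607 tang -37.61775738875605 F [1.02 0.92 0.13] tilt [-0.001  0.    -1.   ]
c [ 0.542  -0.0817  0.05  ] 0.0 0.0
black [0.5489 0.0017 0.041 ] 0.0837307864624813 85.24676095470842
red [ 0.5973 -0.1454  0.077 ] 0.0843403210709152 -49.02756490523462
redin [ 0.5726 -0.1152  0.077 ] 0.04537870600889815 -47.518034360161344
```

Emit:
step_arm(
  targets=[
    {"linear": [0, 0, 45], "dr": [0, 0, 0]},
    {"linear": [0, 0, 45], "dr": [0, 0, 0]},
    {"linear": [0, 0, 40], "dr": [0, 0, 0]},
    {"linear": [0, 0, 24], "dr": [0, 0, 0]},
    {"linear": [0, 0, 10], "dr": [0, 0, 0]},
  ],
)

```text
clock: 3.9
ee_pos: [0.5526, -0.1576, 0.0564]
orientation: [-0.001, 0.936, 0.352, -0.001]
ft_force: [0.2, 0.3, -0.5]
grip_width: 0.004
finger_force: 0.0
```

Emit:
step_arm(
  targets=[
    {"linear": [4, 0, 0], "dr": [0, 0, 0]},
    {"linear": [4, 0, 0], "dr": [0, 0, 0]},
    {"linear": [3, 0, 0], "dr": [0, 0, 0]},
    {"linear": [3, 0, 0], "dr": [0, 0, 0]},
    {"linear": [2, 0, 0], "dr": [0, 0, 0]},
  ],
)

```text
clock: 4.53
ee_pos: [0.5665, -0.1476, 0.0589]
orientation: [0.0, 0.936, 0.351, 0.0]
ft_force: [-1.2, -0.2, -0.1]
grip_width: 0.004
finger_force: 0.0
```

```bash
sed -i 's/^C=.*/C=np.array([.540,-.0820])/' h.py
python3 - <<'E'
from h import *
from rig import *
s=get_state();where(-49,s)
E
```

```text
clock 4.525 p [ 0.5665 -0.1476  0.0589] yaw 41.14 want 41 radial 66.91363555343364 tang -23.054994100454696 F [-1.24 -0.16 -0.05] tilt [ 0.001 -0.    -1.   ]
```

Emit:
step_arm(
  targets=[
    {"linear": [2, 0, 0], "dr": [0, 0, 0]},
    {"linear": [2, 0, 0], "dr": [0, 0, 0]},
    {"linear": [2, 0, 0], "dr": [0, 0, 0]},
    {"linear": [2, 0, 0], "dr": [0, 0, 0]},
    {"linear": [1.5, 0, 0], "dr": [0, 0, 0]},
  ],
)

```text
clock: 5.15
ee_pos: [0.5734, -0.1414, 0.0585]
orientation: [0.0, 0.936, 0.351, -0.0]
ft_force: [-0.2, -0.4, 0.8]
grip_width: 0.007
finger_force: 0.3
```

Emit:
step_arm(
  targets=[
    {"linear": [2.7, 0.5, 0], "dr": [0, 0, -0.04]},
    {"linear": [2.7, 0.5, 0], "dr": [0, 0, -0.04]},
    {"linear": [2.7, 0.5, 0], "dr": [0, 0, -0.04]},
    {"linear": [2.7, 0.5, 0], "dr": [0, 0, -0.04]},
    {"linear": [2.7, 0.5, 0], "dr": [0, 0, -0.04]},
  ],
)

```text
clock: 5.78
ee_pos: [0.5847, -0.1335, 0.0586]
orientation: [0.0, 0.896, 0.444, 0.0]
ft_force: [-0.4, -0.9, 0.4]
grip_width: 0.002
finger_force: 0.3
```

Emit:
step_arm(
  targets=[
    {"linear": [2.7, 0.5, 0], "dr": [0, 0, -0.04]},
    {"linear": [2.7, 0.5, 0], "dr": [0, 0, -0.04]},
    {"linear": [2.7, 0.5, 0], "dr": [0, 0, -0.04]},
    {"linear": [2.7, 0.5, 0], "dr": [0, 0, -0.04]},
    {"linear": [2.7, 0.5, 0], "dr": [0, 0, -0.04]},
  ],
)

```text
clock: 6.4
ee_pos: [0.5941, -0.1235, 0.0585]
orientation: [0.0, 0.847, 0.531, 0.0]
ft_force: [0.3, -0.7, -0.2]
grip_width: 0.003
finger_force: 0.3
```

Run:
```python
from h import *
from rig import *
s=get_state();where(-49+22.9,s)
i=get_image('wrist');i['s']=s;pickle.dump(i,open('w2.pkl','wb'));cv2.imwrite('pics/w2.png',i['pixels'][:,:,::-1])
```

```text
clock 6.4 p [ 0.5941 -0.1235  0.0585] yaw 64.2 want 63.9 radial 66.7862726609445 tang -13.46245542670683 F [ 0.32 -0.71 -0.16] tilt [ 0. -0. -1.]
```

View pics/w2.png

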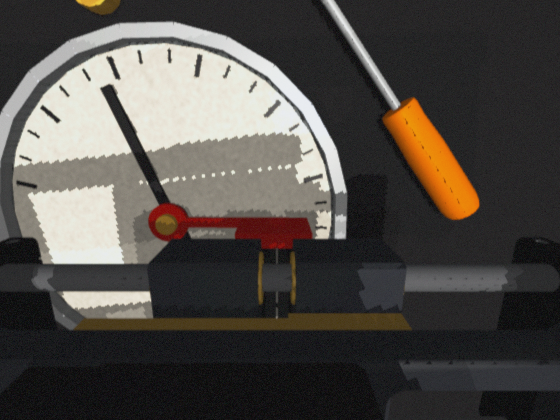

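The fingers are pushing flat against the fin near (277,240). The hand runs from its pivot at (166,222) to its point at about (310,228), and the black hand is untouched. I'll keep going along the arc.

Emit:
step_arm(
  targets=[
    {"linear": [2.7, 0.5, 0], "dr": [0, 0, -0.04]},
    {"linear": [2.7, 0.5, 0], "dr": [0, 0, -0.04]},
    {"linear": [2.7, 0.5, 0], "dr": [0, 0, -0.04]},
    {"linear": [2.7, 0.5, 0], "dr": [0, 0, -0.04]},
    {"linear": [2.7, 0.5, 0], "dr": [0, 0, -0.04]},
  ],
)

```text
clock: 7.08
ee_pos: [0.6013, -0.1118, 0.0586]
orientation: [0.0, 0.79, 0.613, 0.0]
ft_force: [0.2, -0.1, 0.6]
grip_width: 0.003
finger_force: 0.3
```

Emit:
step_arm(
  targets=[
    {"linear": [2.7, 0.5, 0], "dr": [0, 0, -0.04]},
    {"linear": [2.7, 0.5, 0], "dr": [0, 0, -0.04]},
    {"linear": [2.7, 0.5, 0], "dr": [0, 0, -0.04]},
    {"linear": [2.7, 0.5, 0], "dr": [0, 0, -0.04]},
    {"linear": [2.7, 0.5, 0], "dr": [0, 0, -0.04]},
  ],
)

```text
clock: 7.7
ee_pos: [0.606, -0.0989, 0.0585]
orientation: [0.0, 0.725, 0.689, 0.0]
ft_force: [0.7, -0.4, -0.3]
grip_width: 0.006
finger_force: 0.3
```

Emit:
step_arm(
  targets=[
    {"linear": [2.7, 0.5, 0], "dr": [0, 0, -0.04]},
    {"linear": [2.7, 0.5, 0], "dr": [0, 0, -0.04]},
    {"linear": [2.7, 0.5, 0], "dr": [0, 0, -0.04]},
    {"linear": [2.7, 0.5, 0], "dr": [0, 0, -0.04]},
    {"linear": [2.7, 0.5, 0], "dr": [0, 0, -0.04]},
  ],
)

```text
clock: 8.32
ee_pos: [0.6081, -0.0854, 0.0586]
orientation: [0.0, 0.652, 0.758, 0.0]
ft_force: [-0.5, -0.7, 0.3]
grip_width: 0.009
finger_force: 0.4
```

Emit:
step_arm(
  targets=[
    {"linear": [2.7, 0.5, 0], "dr": [0, 0, -0.04]},
    {"linear": [2.7, 0.5, 0], "dr": [0, 0, -0.04]},
    {"linear": [2.7, 0.5, 0], "dr": [0, 0, -0.04]},
    {"linear": [2.7, 0.5, 0], "dr": [0, 0, -0.04]},
    {"linear": [2.7, 0.5, 0], "dr": [0, 0, -0.04]},
  ],
)

```text
clock: 8.95
ee_pos: [0.6075, -0.0717, 0.0586]
orientation: [0.0, 0.573, 0.819, 0.0]
ft_force: [0.9, -0.1, -0.1]
grip_width: 0.002
finger_force: 0.4
```

Run:
```python
from h import *
from rig import *
s=get_state();where(-25.8+45.8,s)
```

```text
clock 8.95 p [ 0.6075 -0.0717  0.0586] yaw 110.04 want 110.0 radial 66.93161432148206 tang -13.371623664956635 F [ 0.92 -0.07 -0.06] tilt [ 0.  0. -1.]
```

Tracking is exact, with 64.5° (about 28 rows) left. I'll do 20 more rows and then look.

Emit:
step_arm(
  targets=[
    {"linear": [2.7, 0.5, 0], "dr": [0, 0, -0.04]},
    {"linear": [2.7, 0.5, 0], "dr": [0, 0, -0.04]},
    {"linear": [2.7, 0.5, 0], "dr": [0, 0, -0.04]},
    {"linear": [2.7, 0.5, 0], "dr": [0, 0, -0.04]},
    {"linear": [2.7, 0.5, 0], "dr": [0, 0, -0.04]},
  ],
)

```text
clock: 9.57
ee_pos: [0.6041, -0.0584, 0.0586]
orientation: [0.0, 0.489, 0.872, 0.0]
ft_force: [0.7, -0.2, -0.1]
grip_width: 0.006
finger_force: 0.4
```

Emit:
step_arm(
  targets=[
    {"linear": [2.7, 0.5, 0], "dr": [0, 0, -0.04]},
    {"linear": [2.7, 0.5, 0], "dr": [0, 0, -0.04]},
    {"linear": [2.7, 0.5, 0], "dr": [0, 0, -0.04]},
    {"linear": [2.7, 0.5, 0], "dr": [0, 0, -0.04]},
    {"linear": [2.7, 0.5, 0], "dr": [0, 0, -0.04]},
  ],
)

```text
clock: 10.2
ee_pos: [0.5982, -0.046, 0.0585]
orientation: [-0.0, 0.399, 0.917, 0.0]
ft_force: [0.8, -0.5, 0.1]
grip_width: 0.001
finger_force: 0.4
```

Emit:
step_arm(
  targets=[
    {"linear": [2.7, 0.5, 0], "dr": [0, 0, -0.04]},
    {"linear": [2.7, 0.5, 0], "dr": [0, 0, -0.04]},
    {"linear": [2.7, 0.5, 0], "dr": [0, 0, -0.04]},
    {"linear": [2.7, 0.5, 0], "dr": [0, 0, -0.04]},
    {"linear": [2.7, 0.5, 0], "dr": [0, 0, -0.04]},
  ],
)

```text
clock: 10.82
ee_pos: [0.5899, -0.0351, 0.0586]
orientation: [0.0, 0.306, 0.952, 0.0]
ft_force: [0.6, -0.4, -0.9]
grip_width: 0.007
finger_force: 0.4
```

Emit:
step_arm(
  targets=[
    {"linear": [2.7, 0.5, 0], "dr": [0, 0, -0.04]},
    {"linear": [2.7, 0.5, 0], "dr": [0, 0, -0.04]},
    {"linear": [2.7, 0.5, 0], "dr": [0, 0, -0.04]},
    {"linear": [2.7, 0.5, 0], "dr": [0, 0, -0.04]},
    {"linear": [2.7, 0.5, 0], "dr": [0, 0, -0.04]},
  ],
)

```text
clock: 11.45
ee_pos: [0.5796, -0.0261, 0.0585]
orientation: [-0.0, 0.209, 0.978, -0.0]
ft_force: [1.1, -0.4, 0.7]
grip_width: 0.01
finger_force: 0.4
```

Run:
```python
from h import *
from rig import *
s=get_state();where(65.8,s)
i=get_image('wrist');i['s']=s;pickle.dump(i,open('w3.pkl','wb'));cv2.imwrite('pics/w3.png',i['pixels'][:,:,::-1])
```

```text
clock 11.45 p [ 0.5796 -0.0261  0.0585] yaw 155.87 want 155.8 radial 67.25799982750542 tang -13.167640452351723 F [ 1.15 -0.35  0.69] tilt [-0. -0. -1.]
```

View pics/w3.png

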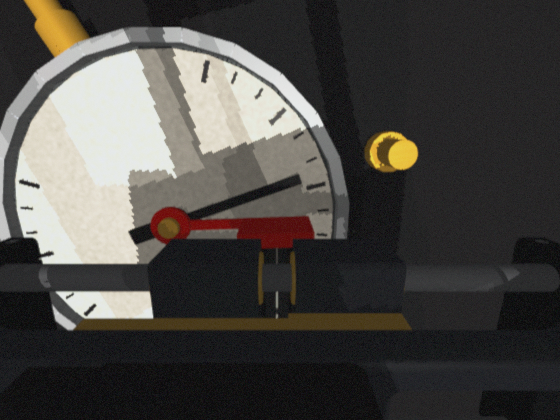

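The hub is at (168,227), the black point at (300,179) and the red fin at about (275,228), still short of the black hand. I'll compute the angle that remains.

Run:
```python
from h import *
i=pickle.load(open('w3.pkl','rb'));s=i['s'];M=where(65.8,s);T=np.array(i['tool_from_camera'])
def wr(uv,z):
    d=M@T[:3,:3]@np.array([(uv[0]-i['cx'])/i['fx'],(uv[1]-i['cy'])/i['fy'],1]);c=np.array(s['ee_pos'])+M@T[:3,3]
    return c+d*(z-c[2])/d[2]
c=wr((168,227),.054)
for n,uv,z in(('c',(168,227),.054),('black',(300,179),.041),('red',(313,218),.077),('blacktail',(134,239),.041)):
    p=wr(uv,z);d=p[:2]-c[:2];print(n,p.round(4),np.hypot(*d),np.degrees(np.arctan2(d[1],d[0])))
a=wr((300,179),.041)-wr((134,239),.041);print(np.degrees(np.arctan2(a[1],a[0])))
```

```text
clock 11.45 p [ 0.5796 -0.0261  0.0585] yaw 155.87 want 155.8 radial 67.25799982750542 tang -13.167640452351723 F [ 1.15 -0.35  0.69] tilt [-0. -0. -1.]
c [ 0.5403 -0.0793  0.054 ] 0.0 0.0
black [0.5483 0.0032 0.041 ] 0.08289511595748979 84.4577640195251
red [0.5628 0.0012 0.077 ] 0.08358302382614209 74.3764057672596
blacktail [ 0.5403 -0.1097  0.041 ] 0.03039253899108525 -89.95613981406552
85.95558280061182
```

Run:
```python
from h import *
i=pickle.load(open('w3.pkl','rb'))
cv2.imwrite('pics/c3.png',cv2.resize(i['pixels'][165:255,130:340,::-1],None,fx=3.8,fy=3.8,interpolation=cv2.INTER_CUBIC))
```

```text
(no output)
```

View pics/c3.png

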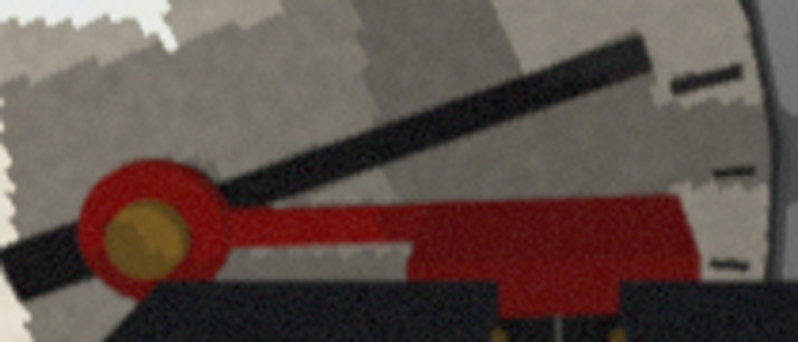

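Run:
```python
from h import *
i=pickle.load(open('w3.pkl','rb'));s=i['s'];M=where(65.8,s);T=np.array(i['tool_from_camera'])
g=lambda u,v:(130+(u+.5)/3.8-.5,165+(v+.5)/3.8-.5)
def wr(uv,z):
    d=M@T[:3,:3]@np.array([(uv[0]-i['cx'])/i['fx'],(uv[1]-i['cy'])/i['fy'],1]);c=np.array(s['ee_pos'])+M@T[:3,3]
    return (c+d*(z-c[2])/d[2])[:2]
ang=lambda a:np.degrees(np.arctan2(a[1],a[0]))
b=wr(g(644,53),.041);tail=wr(g(12,275),.041)
c=tail+(b-tail)*30/115
print('black',b,ang(b-tail),np.linalg.norm(b-tail),'pivot',c)
e1=wr(g(232,209),.047);e2=wr(g(378,205),.047);e3=wr(g(675,197),.047);l1=wr(g(232,247),.047);l2=wr(g(378,242),.047)
print(ang(e3-e1),ang(e2-e1),ang(l2-l1),np.linalg.norm(e3-c),ang(e3-c)-np.degrees(3.5/85),ang((e1+l1)/2-c),ang((e2+l2)/2-c))
f=np.radians(67);t=np.array([-np.sin(f),np.cos(f)])
print('tang of TCP',(np.array(s['ee_pos'])[:2]-c)@t)
```

```text
clock 11.45 p [ 0.5796 -0.0261  0.0585] yaw 155.87 want 155.8 radial 67.25799982750542 tang -13.167640452351723 F [ 1.15 -0.35  0.69] tilt [-0. -0. -1.]
black [0.54781672 0.00279974] 85.4162228012367 0.11285849937264189 pivot [ 0.5411503 -0.0803506]
67.42233529755649 67.44075645917637 67.86795995622539 0.08374645449130336 67.31627706557047 67.76406135551251 67.69193364288752
tang of TCP -0.014158913669691258
```

The red hand is at about 67.5° and the black hand at about 85.2°. That leaves 0.30 rad, so I'll slow down for the end.

Emit:
step_arm(
  targets=[
    {"linear": [2.7, 0.5, 0], "dr": [0, 0, -0.04]},
    {"linear": [2.7, 0.5, 0], "dr": [0, 0, -0.04]},
    {"linear": [2.7, 0.5, 0], "dr": [0, 0, -0.04]},
    {"linear": [2.7, 0.5, 0], "dr": [0, 0, -0.04]},
    {"linear": [2.7, 0.5, 0], "dr": [0, 0, -0.04]},
  ],
)

```text
clock: 12.12
ee_pos: [0.5677, -0.0193, 0.0585]
orientation: [-0.0, 0.111, 0.994, -0.0]
ft_force: [0.7, -0.5, 0.4]
grip_width: 0.003
finger_force: 0.4
```

Emit:
step_arm(
  targets=[
    {"linear": [2.7, 0.5, 0], "dr": [0, 0, -0.04]},
    {"linear": [2.0, 0.4, 0], "dr": [0, 0, -0.03]},
    {"linear": [1.4, 0.3, 0], "dr": [0, 0, -0.02]},
    {"linear": [0.7, 0.1, 0], "dr": [0, 0, -0.01]},
    {"linear": [0, 0, 0], "dr": [0, 0, 0]},
  ],
)

```text
clock: 12.75
ee_pos: [0.5614, -0.0166, 0.0585]
orientation: [-0.0, 0.062, 0.998, 0.0]
ft_force: [-0.0, -0.3, 0.7]
grip_width: 0.005
finger_force: 0.1
```

Run:
```python
from h import *
from rig import *
s=get_state();where(83.0,s)
i=get_image('wrist');i['s']=s;pickle.dump(i,open('w4.pkl','wb'))
cv2.imwrite('pics/c4.png',cv2.resize(i['pixels'][165:255,130:340,::-1],None,fx=3.8,fy=3.8,interpolation=cv2.INTER_CUBIC))
```

```text
clock 12.75 p [ 0.5614 -0.0166  0.0585] yaw 172.9 want 173.0 radial 67.49071695633218 tang -13.294023268999581 F [-0.04 -0.28  0.74] tilt [-0.  0. -1.]
```

View pics/c4.png

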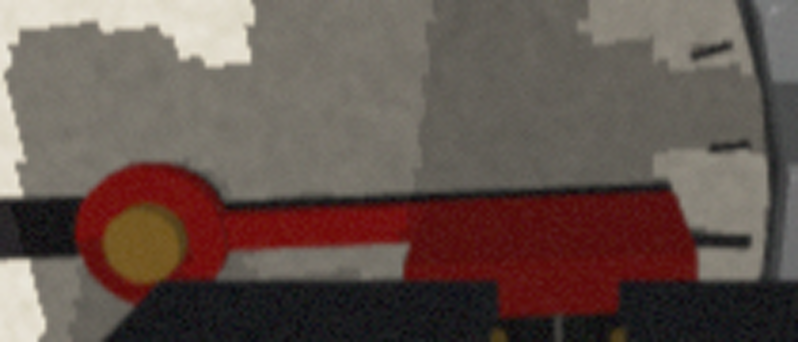

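The black hand shows only as a thin parallel edge just above the red one, as expected from parallax, so they are aligned. I'll back off gently and lift.

Emit:
step_arm(
  targets=[
    {"linear": [0, 0, 0], "dr": [0, 0, 0]},
    {"linear": [-4, 0, 0], "dr": [0, 0, 0]},
    {"linear": [-8, 0, 0], "dr": [0, 0, 0]},
    {"linear": [-10, 0, 0], "dr": [0, 0, 0]},
    {"linear": [-3, 0, 0], "dr": [0, 0, 0]},
  ],
)

```text
clock: 13.42
ee_pos: [0.5874, -0.0199, 0.0587]
orientation: [0.0, 0.062, 0.998, -0.0]
ft_force: [0.1, 0.0, -0.2]
grip_width: 0.008
finger_force: 0.0
```

Emit:
step_arm(
  targets=[
    {"linear": [0, 0, -20], "dr": [0, 0, 0]},
    {"linear": [0, 0, -40], "dr": [0, 0, 0]},
    {"linear": [0, 0, -40], "dr": [0, 0, 0]},
    {"linear": [0, 0, -20], "dr": [0, 0, 0]},
    {"linear": [0, 0, 0], "dr": [0, 0, 0]},
  ],
)

```text
clock: 14.05
ee_pos: [0.5875, -0.0199, 0.1808]
orientation: [0.002, 0.062, 0.998, -0.0]
ft_force: [-1.5, 0.3, 0.1]
grip_width: 0.009
finger_force: 0.0
```

Run:
```python
from h import *
from rig import *
s=get_state();where(83.0,s)
i=get_image('wrist');cv2.imwrite('pics/w5.png',i['pixels'][:,:,::-1])
```

```text
clock 14.05 p [ 0.5875 -0.0199  0.1808] yaw 172.91 want 173.0 radial 67.38350019891266 tang -39.56777870700611 F [-1.48  0.33  0.13] tilt [ 0.004 -0.001 -1.   ]
```

View pics/w5.png

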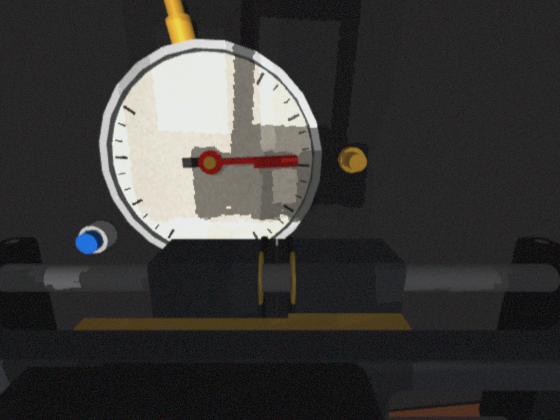

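The red hand, from (210,162) to (298,160), covers the black hand. The arm is clear and nothing on the bench has moved.

```bash
python3 -c "
from rig import bot
print(bot.job_done())"
```

```text
the job is handed in; nothing more can be done
None
```

I pushed the red hand back by its fin until it lay over the black hand, drew the arm clear, and handed the job in at about 14 s; no verdict was returned.

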